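# Unbolt the sample chest and open its lid

### The arm

A 7-joint arm with a two-finger parallel gripper is mounted at the origin on the work surface; the furniture and walls round the work are solid. World frame = base frame: x ahead of the robot, y to its left, z up, the work surface at z = 0. Lengths are in m, angles in degrees, forces in N, time in s.
With the tool pointing down it reaches from about 0.425 to 0.875 m from the base axis. Payload 4.7 kg.
Tool frame: the origin (TCP) lies on the mounting face of the last link; the fingertips stand 182 mm ahead of it and the grasp point (between the pads) lies 164 mm ahead of it; z points along the fingers, y is the line along which they close (so a half turn about z gives the same grasp; the last joint's range is limited). The gripper opens to 87 mm and grips with 3 to 60 N. Pads are 19 mm wide; open, the fingers measure 117 mm over their backs; the gripper's body (75 mm by 190 mm) begins 51 mm behind the grasp point.
Start: joints at [-75.224, 18.392, -4.016, 83.108, 1.295, 78.541, -3.26], TCP at [0.157, 0.631, 0.405] pointing down, gripper open.
Joint ranges: [-163.93, 163.93], [-17.29, 119.83], [-79.2, 71.16], [3.27, 140.29], [-89.18, 269.18], [5.43, 117.66], [-154.24, 154.24]. Speed limits (degrees/s): [147.25, 147.25, 180, 180, 180, 180, 180].

### API

Orientations are given as [roll, pitch, yaw] about the fixed x, y, z axes, in that order (R = Rz(yaw) Ry(pitch) Rx(roll)).
In Python, from cell import env gives the robot as it stands.
- The arm moves only by the tool servo_tool, never from a script. Its argument "plan" is a list of rows, each an object with "xyz": the shift along the tool's x, y, z in cm, a list of three; "twist": the turn, a rotation vector about the tool's x, y, z in degrees, a list of three; "jaw": the closure, from 0 (fully open) to 1 (shut). In form: [{"xyz": [x, y, z], "twist": [wx, wy, wz], "jaw": jaw}, ...]. A call has 1 to 10 rows; each row is the pose to reach, as a shift and turn from the pose commanded when the call began, along the tool's axes at that moment; what a row does not reach only later rows make up. A row lasts 1/12 s, in which the tool goes at most 41.7 mm and 7.16 degrees, less where a joint would pass 70% of its speed; a pose out of reach is approached as far as the arm can. A call with a gripper value outside its range is refused whole. The fingers move at their own pace and stop on an object; "newtons" is the grip in N (left out, the last holds). Time passes only in rows, so rows that repeat a pose let the fingers close. It gives the time, the measured TCP pose, the force, the opening and the grip force at its end, in the units of the state.
- env.get_obs(): the state, without advancing time (a new reading comes with each control period).
- env.read_camera(name): name is "side" or "top"; returns a dict with "img" (420x560x3 uint8, red, green, blue), "camera_matrix" (3x3 intrinsics, pixels), "R" (3x3) and "t" (3): a world point X has camera coordinates R X + t. Camera axes: x right, y down, z forward; pixel columns grow to the right and rows downward; lengths in m; the calibration is good to about 2 mm. A picture is of the moment at which its call begins. There is no depth.
- env.sign_off(): hands the job in; it is judged then, once.
The state is a dict: "time_s": time; "qpos": joint angles; "joint_velocities": joint speeds; "effort": joint torques, N m; "tool_pos": TCP position; "tool_rot": TCP orientation; "force": force on the tool from outside, world axes, zero at the start; "wrist_torque": the same for the moment, N m; "grip_width": finger opening in m; "grasp_force": force on a finger pad.
Only numpy, scipy, OpenCV 4.12 (cv2) and the standard library are available. Lean on these libraries where they do the work, as an engineer would, in place of code of your own. Each camera call takes 0.05 s, during which the arm holds its last target. There are 200 camera calls.

### The job

Unlock the grey sample chest: lift the handle of its barrel bolt up out of the notch, draw the bolt back away from the lid as far as it goes and lay the handle down in the other notch. Then take the lid by its grip and swing it all the way back, leave it standing open, and let go. Do not push aside or knock over the things standing around and on the chest.

Things in the scene. Friction and masses are not known exactly. Their poses are not given: they have to be found in the camera images.
- chest: grey sheet-steel chest fixed to the worktop, 150 mm deep (its x) by 320 mm wide (its y), top 90 mm above the worktop. Origin: centre of the underside; x points away from the robot's side (front is -x), y along its length, z up. The +y half of the top is a fixed deck carrying the barrel bolt near the front edge; the -y half is the hinged lid.
- bolt (a joint): slide of the bolt's rod (steel, 14 mm thick, 205 mm long), m: 0 = shot, its nose through the keeper staple on the lid; 0.070 = fully drawn towards the chest's +y (its stop). About 1.5 N of friction. It slides only while the handle is lifted out of the guard plate's notches. Until it is drawn the lid cannot rise.
- guard_plate (a point): mid top edge of the notched upright plate in front of the bolt, fixed to the chest: 6 mm thick, 24 to 30 mm in front of the bolt axis, top 20 mm above the axis, along the chest's y. Two notches open upward, 70 mm apart, each 22 mm wide; the 12 mm handle arm lies midway in one with the bolt at 0, in the other at 0.070.
- handle (a joint): turn of the handle about the bolt axis, rad: 0 = level, pointing to the chest's front (-x), lying in a notch; grows as the handle rises, 1.5 = nearly upright (stop). The arm is clear of the guard plate above about 0.95. Turns freely; let go below upright, it falls by its own weight, into a notch if it is over one.
- handle_grip (a point): middle of the handle's black round grip (16 mm thick, 56 mm long, from 40 to 96 mm from the bolt axis); this point lies 68 mm from the bolt axis. Turns and slides with the handle.
- bolt_axis (a point): point on the bolt axis, fixed to the chest, where the handle stands with the bolt shot: 45 mm in front of and 45 mm to the +y side of the chest's centre, 118 mm above its underside (28 mm above its top).
- lid (a joint): lid angle, rad: 0 = shut, 1.57 = upright, 1.75 = stop. Stiff hinge (about 0.45 N m): stays where it is left. Lid 153 x 157 mm, 8 mm thick, 0.35 kg, with a keeper staple (32 x 30 mm, 46 mm high) near the deck; lifts at its front edge.
- lid_grip (a point): on the lid's upright grip fin (12 mm thick along the chest's y, 48 mm long along x, 38 mm above the lid), 24 mm above the lid's top face, 118 mm in front of the hinge line; the fin stands in the front half of the lid. Moves with the lid.
- lid_hinge (a point): point on the lid's hinge line, straight behind the fin, 86 mm above the worktop, fixed to the chest; the line runs along the chest's y at its far top edge. At angle 0 lid_grip lies 118 mm in front of and 28 mm above it.
- petri_dish: petri dish standing on the chest's deck, behind the bolt; 54 mm across, 14 mm high. Origin: centre of its underside. Leave alone.
- vial_a: capped glass vial standing in front of the chest; 24 mm across, 72 mm high. Origin: centre of its underside. Leave alone.
- vial_b: a second vial of the same size, also in front of the chest. Origin: centre of its underside. Leave alone.
- tape_roll: roll of tape lying in front of the chest; 104 mm across, 25 mm high. Origin: centre of its underside. Leave alone.
- bench_timer: small white timer beside the chest's lid end; 50x75x62 mm. Origin: centre of its underside. Leave alone.
- tip_box: yellow carton; 85x121x55 mm. Origin: centre of its underside. Leave alone.
- amber_bottle: brown bottle at the back on the left; 65 mm across, 128 mm high. Origin: centre of its underside. Leave alone.
- micropipette: pipette lying on the left of the worktop; 307 mm long, 30 mm high. Origin: centre of its underside. Leave alone.

How it is judged (in metres and radians):
On the way, in this order (a step that is already met when the one before it is completed fails the run):
1. the bolt's handle is lifted out of the notch while the bolt is still shot (value of joint handle above 0.7 rad and value of joint bolt below 0.03 m).
2. with the lid still shut, the bolt is fully drawn and its handle lies in the other notch (value of joint bolt above 0.06 m and value of joint handle below 0.25 rad and value of joint lid below 0.06 rad), for 0.2 s.
3. the lid is swung back to its stop (value of joint lid above 1.5 rad), for 0.2 s.
At the end, for the whole second after the job is handed in: The bolt is drawn at least 60 of its 70 mm, its handle lies in the second notch (under 0.25 rad above level), the lid stands open beyond 1.5 rad and is at rest (value of joint bolt above 0.06 m and value of joint handle below 0.25 rad and value of joint lid above 1.5 rad and velocity of joint lid between -0.05 and 0.05 rad/s); the robot touches nothing.
It fails at once if one of the things around or on the chest is pushed more than 30 mm from its place (distance of any of petri_dish, vial_a, vial_b, tape_roll, bench_timer, tip_box, amber_bottle, micropipette from where it was at the start of the episode above 0.03 m).
It fails at once if a vial, the timer or the bottle is knocked over (angle between any of vial_a, vial_b, bench_timer, amber_bottle's own z axis and vertical above 0.6 rad).
It also fails if it takes over 51 s, if anything falls off the work surface, if the arm or the gripper's body presses on something with over 40 N, if the wrist force passes 120 N, or if a joint passes its speed limit or range.

## Working session

There is one attempt and no reset: what is moved stays moved. The work goes in short steps, Python scripts to look and compute and a tool call to move; the robot and the scene stay as the last step left them, time stands still between calls to the robot, and variables do not carry over. Pictures are saved under pics/ and viewed, at most 10 in all, crops included, and the job is handed in when it is done.

Besides the shell and the picture viewer there is one more tool, called after "Request:" as name([rows], argument=value, ...), one row to a line, values as JSON. servo_tool: Moves the arm, as the interface text tells. Its arguments: {"type":"object","properties":{"plan":{"type":"array","items":{"type":"object","properties":{"xyz":{"type":"array","items":{"type":"number"}},"twist":{"type":"array","items":{"type":"number"}},"jaw":{"type":"number"}}}},"newtons":{"type":"number"}},"required":["plan"]}

```bash
mkdir -p pics; ls; python3 - <<'E'
from cell import env
import cv2
print(env.get_obs())
for n in("side","top"):
    c=env.read_camera(n); cv2.imwrite(f"pics/{n}0.png",c["img"][:,:,::-1]); print(n,c["camera_matrix"],c["R"],c["t"])
E
```

```text
pics
{'time_s': 0.0, 'qpos': array([-75.22459706,  18.43905811,  -4.01614063,  83.17817276,
         1.29682956,  78.54021471,  -3.26155399]), 'joint_velocities': array([ 0.13105605, -0.03837405, -0.00182784,  0.02653736, -0.06040984,
        0.00585174,  0.01160286]), 'effort': array([-3.52912475e-04, -4.91286314e+01, -4.04089121e-01, -3.12530923e+01,
       -6.38570962e-02,  4.39431961e-02,  1.77904080e-04]), 'tool_pos': array([0.15687027, 0.63055898, 0.40363262]), 'tool_rot': array([-1.79887907e+02,  7.50176202e-03,  1.66033816e+02]), 'force': array([-0.34146421,  0.12813123, -0.01334231]), 'wrist_torque': array([ 0.02293299, -0.01864016,  0.0345189 ]), 'grasp_force': 0.0, 'grip_width': 0.08713515771398858}
side [[396.6552833    0.         286.74689029]
 [  0.         396.6552833  208.22162243]
 [  0.           0.           1.        ]] [[-0.21580737  0.97640576 -0.00767978]
 [ 0.86388352  0.1872597  -0.46758857]
 [-0.45511806 -0.10754349 -0.88391286]] [ 0.12127117 -0.36499397  1.4008534 ]
top [[408.22606648   0.         277.43682876]
 [  0.         408.22606648 213.35924174]
 [  0.           0.           1.        ]] [[-0.01801066 -0.99968773  0.01732247]
 [-0.98225992  0.01445694 -0.18696641]
 [ 0.18665759 -0.02038256 -0.98221357]] [-0.01292226  0.49395102  1.153341  ]
```

View pics/side0.png

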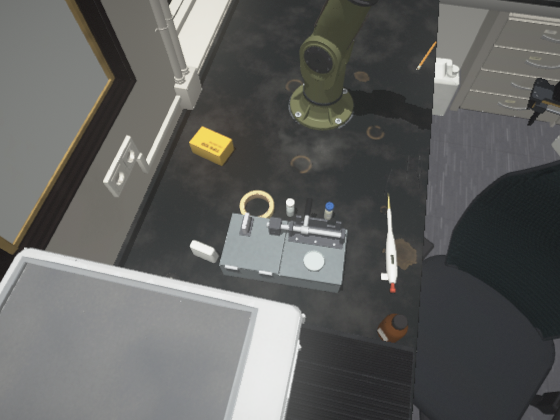

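View pics/top0.png

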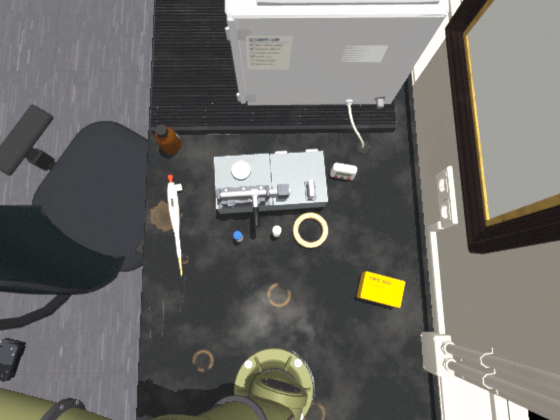

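The top view shows the chest at columns 214-328, rows 150-212. Its handle points towards the robot at (255,215), the fin is at (311,187), and the vials are at (238,237) and (277,231). The side view shows the same layout seen from behind. I'll zoom in on both.

```bash
python3 - <<'E'
import cv2
a=cv2.imread("pics/top0.png")[140:250,205:365]; cv2.imwrite("pics/topz.png",cv2.resize(a,None,fx=5,fy=5,interpolation=cv2.INTER_CUBIC))
a=cv2.imread("pics/side0.png")[185:295,190:350]; cv2.imwrite("pics/sidez.png",cv2.resize(a,None,fx=5,fy=5,interpolation=cv2.INTER_CUBIC))
E
```

```text
(no output)
```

View pics/topz.png

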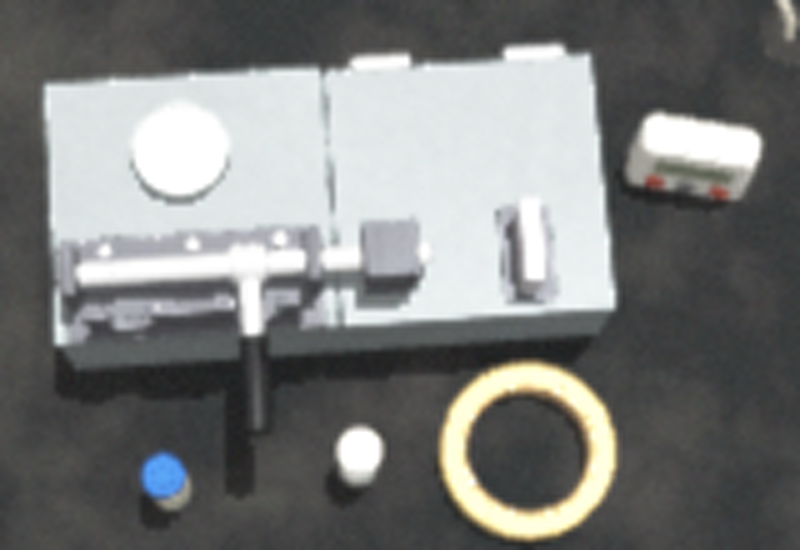

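View pics/sidez.png

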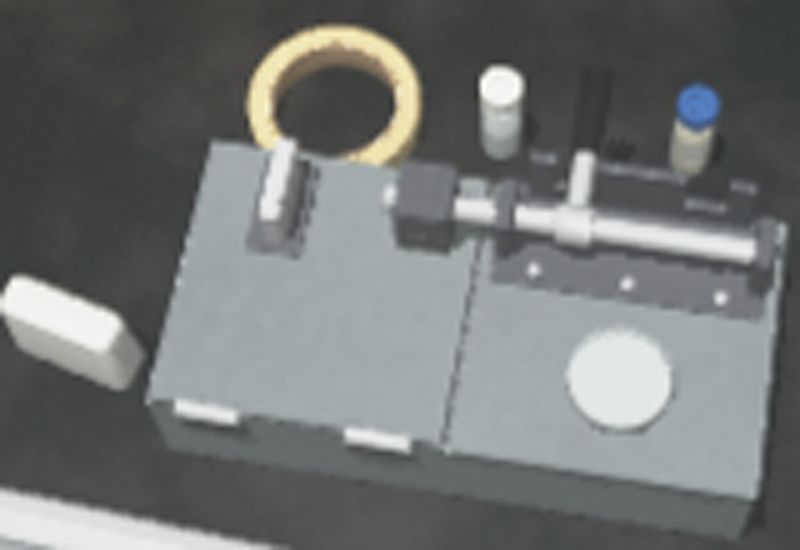

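The zooms give these positions:
- **Chest top corners:** top crop (45,84), (592,57), (615,306), (57,345). Side crop (213,142), (783,225), (752,498), (148,402).
- **Vial caps:** top crop (164,475) and (360,450). Side crop (698,103) and (502,85).
- **Black grip:** end at about (259,430) in the top crop.

Next I'll cast rays onto planes.

```bash
cat > h.py <<'E'
import numpy as np, cv2
from cell import env
def cams(): return {n:env.read_camera(n) for n in("side","top")}
def ray(c,px,z):
    R,t,K=c["R"],c["t"],c["camera_matrix"]
    o=-R.T@t; d=R.T@np.linalg.inv(K)@np.array([px[0],px[1],1.]); return o+d*(z-o[2])/d[2]
def proj(c,X):
    p=c["camera_matrix"]@(c["R"]@X+c["t"]); return p[:2]/p[2]
# chest pose fit from top corners
E
python3 - <<'E'
from h import *
np.set_printoptions(precision=4,suppress=True)
C=cams(); off={"top":(205,140),"side":(190,185)}
def P(n,u,v,z): return ray(C[n],((u+.5)/5-.5+off[n][0],(v+.5)/5-.5+off[n][1]),z)
T=[P("top",*p,.09) for p in[(45,84),(592,57),(615,306),(57,345)]]
S=[P("side",*p,.09) for p in[(752,498),(148,402),(213,142),(783,225)]]
print(np.array(T),np.array(S))
M=(np.array(T)+np.array(S))/2
loc=np.array([[.075,.16],[.075,-.16],[-.075,-.16],[-.075,.16]])
for Q in(np.array(T),np.array(S),M):
    q=Q[:,:2]; c=q.mean(0); A=loc.T@(q-c); th=np.arctan2(A[0,1]-A[1,0],A[0,0]+A[1,1])
    print(c,np.degrees(th))
R=np.array([[np.cos(th),-np.sin(th)],[np.sin(th),np.cos(th)]])
W=lambda x,y,z: np.r_[c+R@[x,y],z]
for k,v in dict(axis=W(-.045,.045,.118),grip=W(-.113,.045,.118),gend=W(-.141,.045,.118)).items():
    print(k,v,[(proj(C[n],v)-off[n])*5 for n in off])
for nm,a,b,z in[("blue",(164,475),(698,103),.072),("white",(360,450),(502,85),.072),("fin",(533,240),(279,180),.128),("tape",(528,450),(335,95),.025),("petri",(181,148),(619,378),.104)]:
    p,q=P("top",*a,z),P("side",*b,z); print(nm,p,q,"local",R.T@((p+q)[:2]/2-c))
E
```

```text
[[ 0.6563  0.162   0.09  ]
 [ 0.669  -0.1566  0.09  ]
 [ 0.5198 -0.164   0.09  ]
 [ 0.5017  0.1535  0.09  ]] [[ 0.6591  0.1602  0.09  ]
 [ 0.6753 -0.154   0.09  ]
 [ 0.522  -0.1632  0.09  ]
 [ 0.5051  0.1532  0.09  ]]
[ 0.5867 -0.0013] 2.8072763094531434
[ 0.5904 -0.0009] 3.0128066462146488
[ 0.5885 -0.0011] 2.909795543994839
axis [0.5413 0.0416 0.118 ] [array([250.6336, 260.5382]), array([567.4165, 220.8876])]
grip [0.4734 0.0381 0.118 ] [array([257.8636, 380.2841]), array([585.7682, 108.6173])]
gend [0.4454 0.0367 0.118 ] [array([260.888 , 430.3749]), array([593.0186,  64.2614])]
blue [0.4291 0.0945 0.072 ] [0.4308 0.0955 0.072 ] local [-0.1535  0.104 ]
white [ 0.4417 -0.0172  0.072 ] [ 0.443  -0.0162  0.072 ] local [-0.1468 -0.0082]
fin [ 0.5496 -0.1143  0.128 ] [ 0.554  -0.1126  0.128 ] local [-0.0424 -0.1103]
tape [ 0.4472 -0.1181  0.025 ] [ 0.4456 -0.118   0.025 ] local [-0.1479 -0.1096]
petri [0.6125 0.0823 0.104 ] [0.6155 0.0829 0.104 ] local [0.0297 0.0823]
```

```bash
python3 - <<'E'
from h import *
np.set_printoptions(precision=3,suppress=True)
C=cams()
for z in(0,.2,.4): print(z,[ray(C["top"],p,z) for p in((240,105),(410,105))],"side lid corner",ray(C["side"],(302,318),z))
E
```

```text
0 [array([0.859, 0.092, 0.   ]), array([ 0.853, -0.458,  0.   ])] side lid corner [0.743 0.081 0.   ]
0.2 [array([0.763, 0.077, 0.2  ]), array([ 0.758, -0.382,  0.2  ])] side lid corner [0.787 0.085 0.2  ]
0.4 [array([0.666, 0.063, 0.4  ]), array([ 0.663, -0.307,  0.4  ])] side lid corner [0.831 0.089 0.4  ]
```

Request:
servo_tool([
  {"xyz":[-4,-4,0],"twist":[0,0,-2],"jaw":0.3},
  {"xyz":[-8,-8,0],"twist":[0,0,-4],"jaw":0.3},
  {"xyz":[-11,-11.5,0],"twist":[0,0,-6],"jaw":0.3},
  {"xyz":[-14,-15,0],"twist":[0,0,-8],"jaw":0.3},
  {"xyz":[-17,-18.5,0],"twist":[0,0,-10],"jaw":0.3},
  {"xyz":[-20,-22,0],"twist":[0,0,-12],"jaw":0.3},
  {"xyz":[-23,-25.5,0],"twist":[0,0,-14],"jaw":0.3},
  {"xyz":[-26,-29,0],"twist":[0,0,-16],"jaw":0.3},
  {"xyz":[-29,-32.5,0],"twist":[0,0,-17],"jaw":0.3},
  {"xyz":[-32,-36,0],"twist":[0,0,-17],"jaw":0.3},
], newtons=15)

```text
time_s: 1.13
tool_pos: [0.3518, 0.2603, 0.405]
tool_rot: [179.9, 0.0, -176.9]
force: [0.7, -0.6, 0.1]
grip_width: 0.061
grasp_force: 0.0
```

Request:
servo_tool([
  {"xyz":[-1.5,-3.5,0.5],"jaw":0.4},
  {"xyz":[-3,-7,1],"jaw":0.4},
  {"xyz":[-5,-10.5,1.5],"jaw":0.4},
  {"xyz":[-7,-14,2],"jaw":0.4},
  {"xyz":[-9,-17.5,3],"jaw":0.4},
  {"xyz":[-10.5,-20.5,4],"jaw":0.4},
  {"xyz":[-11,-22.8,4.5],"jaw":0.4},
  {"xyz":[-11,-22.8,4.5],"jaw":0.4},
  {"xyz":[-11,-22.8,4.5],"jaw":0.4},
  {"xyz":[-11,-22.8,4.5],"jaw":0.4},
])

```text
validation failed for argument at $.pl...
```

Request:
servo_tool([
  {"xyz":[-1.5,-3.5,0.5],"twist":[0,0,0],"jaw":0.4},
  {"xyz":[-3,-7,1],"twist":[0,0,0],"jaw":0.4},
  {"xyz":[-5,-10.5,1.5],"twist":[0,0,0],"jaw":0.4},
  {"xyz":[-7,-14,2],"twist":[0,0,0],"jaw":0.4},
  {"xyz":[-9,-17.5,3],"twist":[0,0,0],"jaw":0.4},
  {"xyz":[-10.5,-20.5,4],"twist":[0,0,0],"jaw":0.4},
  {"xyz":[-11,-22.8,4.5],"twist":[0,0,0],"jaw":0.4},
  {"xyz":[-11,-22.8,4.5],"twist":[0,0,0],"jaw":0.4},
  {"xyz":[-11,-22.8,4.5],"twist":[0,0,0],"jaw":0.4},
  {"xyz":[-11,-22.8,4.5],"twist":[0,0,0],"jaw":0.4},
])

```text
time_s: 1.97
tool_pos: [0.4731, 0.0414, 0.3599]
tool_rot: [180.0, 0.0, -176.9]
force: [0.7, 0.0, 0.5]
grip_width: 0.052
grasp_force: 0.0
```

Request:
servo_tool([
  {"xyz":[0,-0.2,2],"twist":[0,0,0],"jaw":0.4},
  {"xyz":[0,-0.2,4.5],"twist":[0,0,0],"jaw":0.4},
  {"xyz":[0,-0.2,6.5],"twist":[0,0,0],"jaw":0.4},
  {"xyz":[0,-0.2,7.8],"twist":[0,0,0],"jaw":0.4},
  {"xyz":[0,-0.2,7.8],"twist":[0,0,0],"jaw":0.4},
  {"xyz":[0,-0.2,7.8],"twist":[0,0,0],"jaw":0.4},
  {"xyz":[0,-0.2,7.8],"twist":[0,0,0],"jaw":0.9},
  {"xyz":[0,-0.2,7.8],"twist":[0,0,0],"jaw":0.9},
  {"xyz":[0,-0.2,7.8],"twist":[0,0,0],"jaw":0.9},
  {"xyz":[0,-0.2,7.8],"twist":[0,0,0],"jaw":0.9},
], newtons=15)

```text
time_s: 2.8
tool_pos: [0.4737, 0.0387, 0.2826]
tool_rot: [180.0, 0.1, -177.0]
force: [0.1, 0.3, 0.2]
grip_width: 0.0326
grasp_force: 0.0
```

Request:
servo_tool([
  {"xyz":[0,0,0],"twist":[0,0,0],"jaw":0.9},
  {"xyz":[0,0,0],"twist":[0,0,0],"jaw":0.9},
  {"xyz":[0,0,0],"twist":[0,0,0],"jaw":0.9},
])

```text
time_s: 3.05
tool_pos: [0.4734, 0.0389, 0.282]
tool_rot: [180.0, 0.0, -177.0]
force: [0.2, 1.0, 1.0]
grip_width: 0.0157
grasp_force: 15.0
```

```bash
python3 - <<'E'
from h import *
c=cams()
a=c["top"]["img"][140:250,205:365,::-1];b=c["side"]["img"][185:295,190:350,::-1]
cv2.imwrite("pics/g1.png",cv2.resize(np.vstack([a,b]),None,fx=2.7,fy=2.7,interpolation=cv2.INTER_CUBIC))
print(env.get_obs())
E
```

```text
{'time_s': 3.15, 'qpos': array([-39.10580874,   2.53057489,  32.15358567, 116.85222749,
        -1.5767621 ,  60.9891653 ,  86.83047036]), 'joint_velocities': array([-0.03143287,  0.09954434,  0.09474597, -0.06334325, -0.06629225,
        0.03918663,  0.11847238]), 'effort': array([ 5.77795655e-01, -2.47677898e+01,  1.26509909e+00, -2.72776937e+01,
        4.09168862e-01,  6.32684282e-02, -9.27845249e-03]), 'tool_pos': array([0.47343136, 0.03888627, 0.28195534]), 'tool_rot': array([ 1.79965916e+02,  2.26776439e-02, -1.76956375e+02]), 'force': array([-0.13223148,  1.53541347,  1.35018099]), 'wrist_torque': array([ 0.3048776 ,  0.03183892, -0.00265671]), 'grasp_force': 14.999845772981644, 'grip_width': 0.015485189398328708}
```

View pics/g1.png

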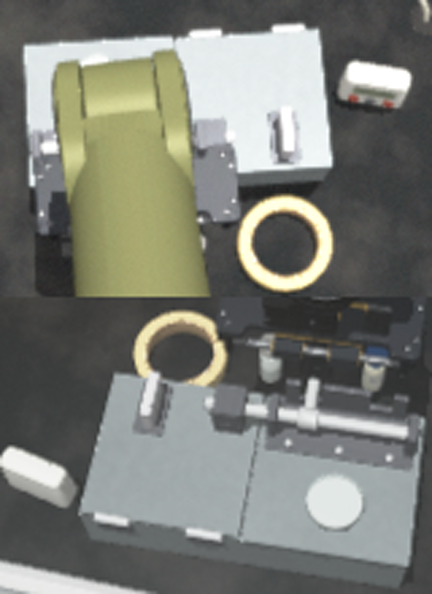

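The pads hold the grip at a width of 15.5 mm, with the vials clear below. Now I'll lift along the arc.

Request:
servo_tool([
  {"xyz":[-0.05,0,-0.8],"twist":[0,0,0],"jaw":0.9},
  {"xyz":[-0.2,0,-1.6],"twist":[0,0,0],"jaw":0.9},
  {"xyz":[-0.4,0,-2.4],"twist":[0,0,0],"jaw":0.9},
  {"xyz":[-0.8,0,-3.15],"twist":[0,0,0],"jaw":0.9},
  {"xyz":[-1.2,0,-3.85],"twist":[0,0,0],"jaw":0.9},
  {"xyz":[-1.7,0,-4.5],"twist":[0,0,0],"jaw":0.9},
  {"xyz":[-2.3,0,-5.05],"twist":[0,0,0],"jaw":0.9},
  {"xyz":[-2.9,0,-5.55],"twist":[0,0,0],"jaw":0.9},
  {"xyz":[-3.6,0,-6],"twist":[0,0,0],"jaw":0.9},
  {"xyz":[-4.3,0,-6.35],"twist":[0,0,0],"jaw":0.9},
])

```text
time_s: 3.98
tool_pos: [0.517, 0.041, 0.3456]
tool_rot: [180.0, -0.0, -177.0]
force: [-1.7, 1.5, -3.2]
grip_width: 0.0155
grasp_force: 15.0
```

Request:
servo_tool([
  {"xyz":[0,0,0],"twist":[0,0,0],"jaw":0.9},
  {"xyz":[0,0,0],"twist":[0,0,0],"jaw":0.9},
])

```text
time_s: 4.15
tool_pos: [0.5173, 0.0409, 0.3458]
tool_rot: [-180.0, 0.1, -177.0]
force: [0.1, 1.2, 0.6]
grip_width: 0.0153
grasp_force: 15.0
```

```bash
python3 - <<'E'
from h import *
c=cams()
b=c["side"]["img"][165:295,190:350,::-1]
cv2.imwrite("pics/g2.png",cv2.resize(b,None,fx=4,fy=4,interpolation=cv2.INTER_CUBIC))
E
```

```text
(no output)
```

View pics/g2.png

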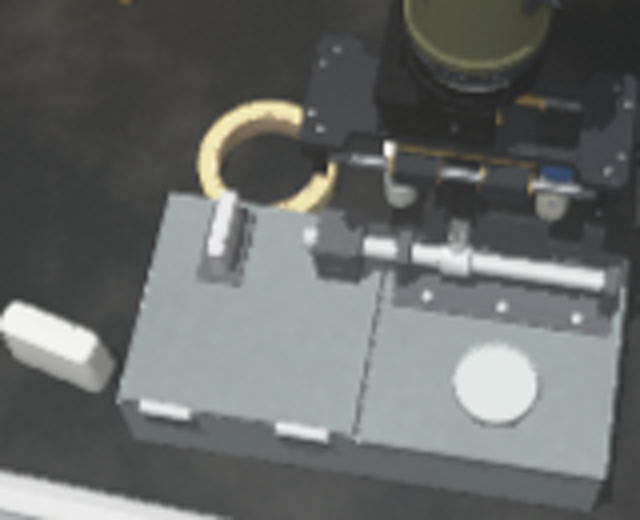

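The handle is raised: its arm now shows foreshortened above the collar at (457,240). Next I'll draw the bolt +70 mm.

Request:
servo_tool([
  {"xyz":[0,1,0],"twist":[0,0,0],"jaw":0.9},
  {"xyz":[0,2,0],"twist":[0,0,0],"jaw":0.9},
  {"xyz":[0,3,0],"twist":[0,0,0],"jaw":0.9},
  {"xyz":[0,4,0],"twist":[0,0,0],"jaw":0.9},
  {"xyz":[0,5,0],"twist":[0,0,0],"jaw":0.9},
  {"xyz":[0,6,0],"twist":[0,0,0],"jaw":0.9},
  {"xyz":[0,6.6,0],"twist":[0,0,0],"jaw":0.9},
  {"xyz":[0,7,0],"twist":[0,0,0],"jaw":0.9},
  {"xyz":[0,7.2,0],"twist":[0,0,0],"jaw":0.9},
  {"xyz":[0,7.2,0],"twist":[0,0,0],"jaw":0.9},
])

```text
time_s: 5.08
tool_pos: [0.5126, 0.111, 0.3453]
tool_rot: [-179.8, -0.0, -177.0]
force: [2.2, -6.5, 1.0]
grip_width: 0.0153
grasp_force: 15.0
```

Request:
servo_tool([
  {"xyz":[0.7,-0.2,0.35],"twist":[0,0,0],"jaw":0.9},
  {"xyz":[1.4,-0.2,0.8],"twist":[0,0,0],"jaw":0.9},
  {"xyz":[2,-0.2,1.3],"twist":[0,0,0],"jaw":0.9},
  {"xyz":[2.6,-0.2,1.85],"twist":[0,0,0],"jaw":0.9},
  {"xyz":[3.1,-0.2,2.5],"twist":[0,0,0],"jaw":0.9},
  {"xyz":[3.5,-0.2,3.2],"twist":[0,0,0],"jaw":0.9},
  {"xyz":[3.9,-0.2,3.95],"twist":[0,0,0],"jaw":0.9},
  {"xyz":[4.1,-0.2,4.75],"twist":[0,0,0],"jaw":0.9},
  {"xyz":[4.25,-0.2,5.55],"twist":[0,0,0],"jaw":0.9},
  {"xyz":[4.3,-0.2,6.3],"twist":[0,0,0],"jaw":0.9},
])

```text
time_s: 5.92
tool_pos: [0.4689, 0.1081, 0.2814]
tool_rot: [-180.0, -0.1, -177.0]
force: [-2.2, -6.0, 18.5]
grip_width: 0.0153
grasp_force: 15.0
```

Request:
servo_tool([
  {"xyz":[0,0,0],"twist":[0,0,0],"jaw":0.9},
  {"xyz":[0,0,0],"twist":[0,0,0],"jaw":0.9},
])

```text
time_s: 6.08
tool_pos: [0.4689, 0.1081, 0.2816]
tool_rot: [-180.0, -0.1, -177.0]
force: [0.8, -5.2, 1.7]
grip_width: 0.0156
grasp_force: 15.0
```

Request:
servo_tool([
  {"xyz":[0,0,0],"twist":[0,0,0],"jaw":0.4},
  {"xyz":[0,0,0],"twist":[0,0,0],"jaw":0.4},
  {"xyz":[0,0,0],"twist":[0,0,0],"jaw":0.4},
  {"xyz":[0,0,0],"twist":[0,0,0],"jaw":0.4},
  {"xyz":[0,0,-2],"twist":[0,0,0],"jaw":0.4},
  {"xyz":[0,0,-5],"twist":[0,0,0],"jaw":0.4},
  {"xyz":[0,0,-8],"twist":[0,0,0],"jaw":0.4},
  {"xyz":[0,0,-10],"twist":[0,0,0],"jaw":0.4},
  {"xyz":[-1,-3,-10],"twist":[0,0,0],"jaw":0.4},
  {"xyz":[-2,-6,-10],"twist":[0,0,0],"jaw":0.4},
])

```text
time_s: 6.92
tool_pos: [0.493, 0.0514, 0.3838]
tool_rot: [179.9, 0.2, -176.6]
force: [1.2, -0.1, -0.7]
grip_width: 0.052
grasp_force: 0.0
```

Request:
servo_tool([
  {"xyz":[-1,-3.5,0],"twist":[0,0,0],"jaw":0.4},
  {"xyz":[-2,-7,0],"twist":[0,0,0],"jaw":0.4},
  {"xyz":[-3,-10.5,0],"twist":[0,0,0],"jaw":0.4},
  {"xyz":[-4,-13.5,0],"twist":[0,0,0],"jaw":0.4},
  {"xyz":[-5.1,-16,0],"twist":[0,0,0],"jaw":0.4},
  {"xyz":[-5.1,-16.5,0],"twist":[0,0,0],"jaw":0.4},
  {"xyz":[-5.1,-16.5,0],"twist":[0,0,0],"jaw":0.4},
  {"xyz":[-5.1,-16.5,0],"twist":[0,0,0],"jaw":0.4},
])

```text
time_s: 7.58
tool_pos: [0.5523, -0.1114, 0.3818]
tool_rot: [179.9, -0.1, -176.9]
force: [-0.3, 0.6, -0.2]
grip_width: 0.0523
grasp_force: 0.0
```

```bash
python3 - <<'E'
from h import *
c=cams()
b=c["side"]["img"][165:295,190:350,::-1]
cv2.imwrite("pics/g3.png",cv2.resize(b,None,fx=4,fy=4,interpolation=cv2.INTER_CUBIC))
E
```

```text
(no output)
```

View pics/g3.png

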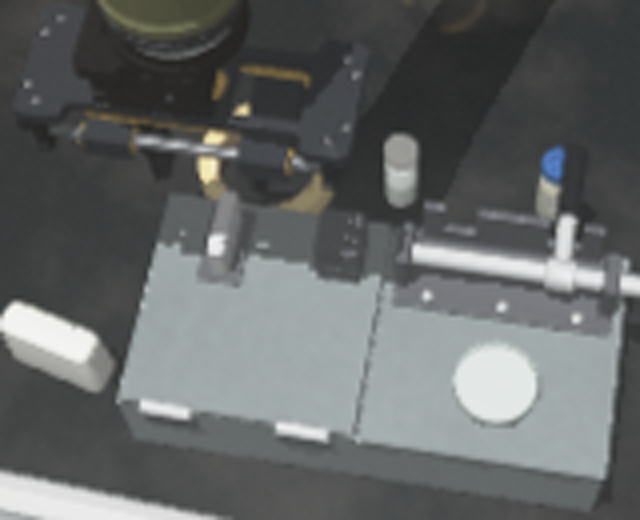

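The bolt is drawn, with its nose clear of the keeper at (340,240). The handle lies level in the second notch at (565,240), and the vials are still standing. Now the fin.

Request:
servo_tool([
  {"xyz":[0,-0.15,3],"twist":[0,0,0],"jaw":0.4},
  {"xyz":[0,-0.15,6],"twist":[0,0,0],"jaw":0.4},
  {"xyz":[0,-0.15,8.5],"twist":[0,0,0],"jaw":0.4},
  {"xyz":[0,-0.15,10],"twist":[0,0,0],"jaw":0.4},
  {"xyz":[0,-0.15,10],"twist":[0,0,0],"jaw":0.4},
  {"xyz":[0,-0.15,10],"twist":[0,0,0],"jaw":0.95},
  {"xyz":[0,-0.15,10],"twist":[0,0,0],"jaw":0.95},
  {"xyz":[0,-0.15,10],"twist":[0,0,0],"jaw":0.95},
  {"xyz":[0,-0.15,10],"twist":[0,0,0],"jaw":0.95},
  {"xyz":[0,-0.15,10],"twist":[0,0,0],"jaw":0.95},
], newtons=25)

```text
time_s: 8.52
tool_pos: [0.5529, -0.114, 0.2833]
tool_rot: [180.0, 0.1, -177.0]
force: [0.9, -0.7, -0.2]
grip_width: 0.0263
grasp_force: 0.0
```

Request:
servo_tool([
  {"xyz":[0,0,0],"twist":[0,0,0],"jaw":0.95},
  {"xyz":[0,0,0],"twist":[0,0,0],"jaw":0.95},
  {"xyz":[0,0,0],"twist":[0,0,0],"jaw":0.95},
])

```text
time_s: 8.77
tool_pos: [0.5526, -0.1138, 0.2825]
tool_rot: [180.0, 0.0, -177.0]
force: [0.7, 1.2, 1.6]
grip_width: 0.012
grasp_force: 25.0
```

```bash
python3 - <<'E'
import numpy as np
h=np.array([.075,.086]); 
# grasp at local x from measured tcp x .5518 -> -.043 ; z .118
r0=np.array([-.0425,.118])-h
for i,p in enumerate(np.arange(.08,1.7,.08)):
    c,s=np.cos(p),np.sin(p); r=np.array([r0[0]*c+r0[1]*s,-r0[0]*s+r0[1]*c]); d=(r-r0)*100
    print(round(p,2),[round(-d[0],1),0,round(-d[1],1)])
E
```

```text
0.08 [np.float64(-0.3), 0, np.float64(-0.9)]
0.16 [np.float64(-0.7), 0, np.float64(-1.8)]
0.24 [np.float64(-1.1), 0, np.float64(-2.7)]
0.32 [np.float64(-1.6), 0, np.float64(-3.5)]
0.4 [np.float64(-2.2), 0, np.float64(-4.3)]
0.48 [np.float64(-2.8), 0, np.float64(-5.1)]
0.56 [np.float64(-3.5), 0, np.float64(-5.8)]
0.64 [np.float64(-4.2), 0, np.float64(-6.4)]
0.72 [np.float64(-5.0), 0, np.float64(-7.0)]
0.8 [np.float64(-5.9), 0, np.float64(-7.5)]
0.88 [np.float64(-6.7), 0, np.float64(-7.9)]
0.96 [np.float64(-7.6), 0, np.float64(-8.3)]
1.04 [np.float64(-8.6), 0, np.float64(-8.6)]
1.12 [np.float64(-9.5), 0, np.float64(-8.8)]
1.2 [np.float64(-10.5), 0, np.float64(-8.9)]
1.28 [np.float64(-11.4), 0, np.float64(-9.0)]
1.36 [np.float64(-12.4), 0, np.float64(-9.0)]
1.44 [np.float64(-13.4), 0, np.float64(-8.9)]
1.52 [np.float64(-14.3), 0, np.float64(-8.7)]
1.6 [np.float64(-15.3), 0, np.float64(-8.5)]
1.68 [np.float64(-16.2), 0, np.float64(-8.1)]
```

Request:
servo_tool([
  {"xyz":[-0.3,0,-0.9],"twist":[0,0,0],"jaw":0.95},
  {"xyz":[-0.7,0,-1.8],"twist":[0,0,0],"jaw":0.95},
  {"xyz":[-1.1,0,-2.7],"twist":[0,0,0],"jaw":0.95},
  {"xyz":[-1.6,0,-3.5],"twist":[0,0,0],"jaw":0.95},
  {"xyz":[-2.2,0,-4.3],"twist":[0,0,0],"jaw":0.95},
  {"xyz":[-2.8,0,-5.1],"twist":[0,0,0],"jaw":0.95},
  {"xyz":[-3.5,0,-5.8],"twist":[0,0,0],"jaw":0.95},
  {"xyz":[-4.2,0,-6.4],"twist":[0,0,0],"jaw":0.95},
  {"xyz":[-5,0,-7],"twist":[0,0,0],"jaw":0.95},
  {"xyz":[-5.9,0,-7.5],"twist":[0,0,0],"jaw":0.95},
])

```text
time_s: 9.6
tool_pos: [0.6108, -0.1109, 0.3578]
tool_rot: [179.9, -0.3, -177.0]
force: [-7.5, -0.4, -2.9]
grip_width: 0.0115
grasp_force: 25.0
```

```bash
python3 - <<'E'
from h import *
c=cams()
b=c["side"]["img"][165:295,190:350,::-1]
cv2.imwrite("pics/g4.png",cv2.resize(b,None,fx=4,fy=4,interpolation=cv2.INTER_CUBIC))
E
```

```text
(no output)
```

View pics/g4.png

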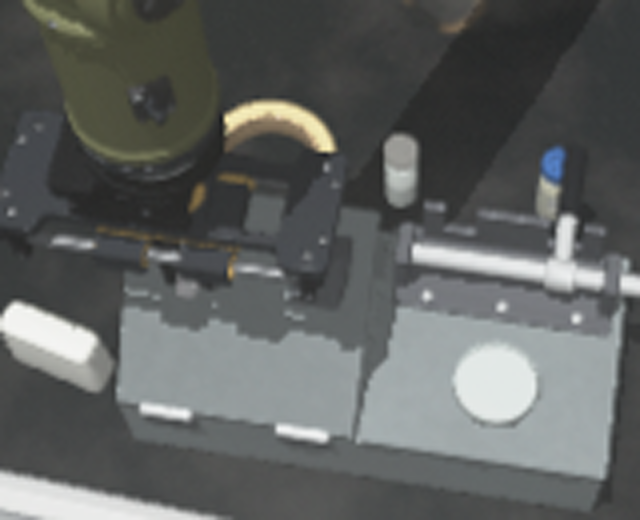

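The lid is following: its front edge has lifted, and the gap to the deck shows at (385,290). I'll continue the arc.

Request:
servo_tool([
  {"xyz":[-0.8,0,-0.4],"twist":[0,0,0],"jaw":0.95},
  {"xyz":[-1.7,0,-0.8],"twist":[0,0,0],"jaw":0.95},
  {"xyz":[-2.7,0,-1.1],"twist":[0,0,0],"jaw":0.95},
  {"xyz":[-3.6,0,-1.3],"twist":[0,0,0],"jaw":0.95},
  {"xyz":[-4.6,0,-1.4],"twist":[0,0,0],"jaw":0.95},
  {"xyz":[-5.5,0,-1.5],"twist":[0,0,0],"jaw":0.95},
  {"xyz":[-6.5,0,-1.5],"twist":[0,0,0],"jaw":0.95},
  {"xyz":[-7.5,0,-1.4],"twist":[0,0,0],"jaw":0.95},
  {"xyz":[-8.4,0,-1.2],"twist":[0,0,0],"jaw":0.95},
  {"xyz":[-9.4,0,-1],"twist":[0,0,0],"jaw":0.95},
])

```text
time_s: 10.53
tool_pos: [0.7054, -0.1057, 0.369]
tool_rot: [180.0, -0.1, -176.9]
force: [-7.9, 0.1, 1.5]
grip_width: 0.0117
grasp_force: 25.0
```

Request:
servo_tool([
  {"xyz":[-0.6,0,0.2],"twist":[0,0,0],"jaw":0.95},
  {"xyz":[-1,0,0.4],"twist":[0,0,0],"jaw":0.95},
  {"xyz":[-1,0,0.4],"twist":[0,0,0],"jaw":0.95},
  {"xyz":[-1,0,0.4],"twist":[0,0,0],"jaw":0.95},
])

```text
time_s: 10.87
tool_pos: [0.7163, -0.105, 0.3654]
tool_rot: [-180.0, 0.2, -176.9]
force: [-0.5, 0.3, 2.7]
grip_width: 0.0116
grasp_force: 25.0
```

```bash
python3 - <<'E'
from h import *
c=cams()
a=c["top"]["img"][100:250,205:365,::-1];b=c["side"]["img"][165:315,190:350,::-1]
cv2.imwrite("pics/g5.png",cv2.resize(np.hstack([a,b]),None,fx=2.5,fy=2.5,interpolation=cv2.INTER_CUBIC))
E
```

```text
(no output)
```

View pics/g5.png

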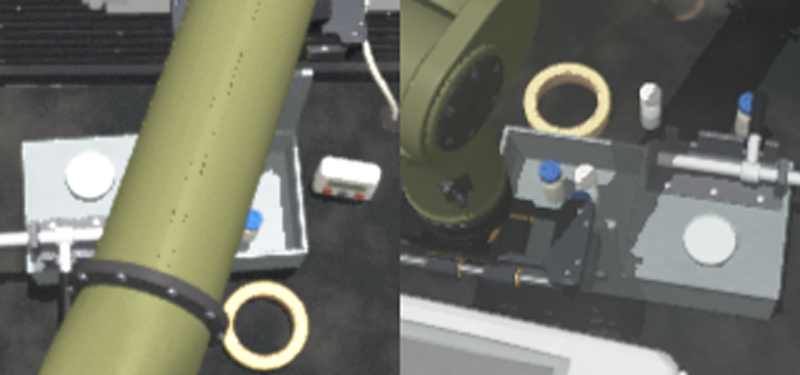

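The lid stands back at about 1.69 rad, worked out from the grasp position. The handle is still in the second notch and all the surrounding things are in place. Now I'll release and rise.

Request:
servo_tool([
  {"xyz":[0,0,0],"twist":[0,0,0],"jaw":0.5},
  {"xyz":[0,0,0],"twist":[0,0,0],"jaw":0.5},
  {"xyz":[0,0,0],"twist":[0,0,0],"jaw":0.5},
  {"xyz":[0,0,0],"twist":[0,0,0],"jaw":0.5},
  {"xyz":[-0.2,0,-1.5],"twist":[0,0,0],"jaw":0.5},
  {"xyz":[-0.5,0,-4],"twist":[0,0,0],"jaw":0.5},
  {"xyz":[-0.5,0,-7],"twist":[0,0,0],"jaw":0.5},
  {"xyz":[-0.5,0,-10],"twist":[0,0,0],"jaw":0.5},
  {"xyz":[-0.5,0,-12],"twist":[0,0,0],"jaw":0.5},
  {"xyz":[-0.5,0,-12],"twist":[0,0,0],"jaw":0.5},
])

```text
time_s: 11.8
tool_pos: [0.7205, -0.1058, 0.4891]
tool_rot: [-179.9, 0.5, -177.0]
force: [0.6, -0.6, 0.8]
grip_width: 0.0434
grasp_force: 0.0
```

Request:
servo_tool([
  {"xyz":[3,0,0],"twist":[0,0,0],"jaw":0.5},
  {"xyz":[6,0,0],"twist":[0,0,0],"jaw":0.5},
  {"xyz":[9,0,0],"twist":[0,0,0],"jaw":0.5},
  {"xyz":[12,0,0],"twist":[0,0,0],"jaw":0.5},
  {"xyz":[15,0,0],"twist":[0,0,0],"jaw":0.5},
  {"xyz":[18,0,0],"twist":[0,0,0],"jaw":0.5},
  {"xyz":[20,0,0],"twist":[0,0,0],"jaw":0.5},
  {"xyz":[20,0,0],"twist":[0,0,0],"jaw":0.5},
  {"xyz":[20,0,0],"twist":[0,0,0],"jaw":0.5},
])

```text
time_s: 12.55
tool_pos: [0.5198, -0.1158, 0.4832]
tool_rot: [179.9, 0.1, -177.0]
force: [0.2, -0.6, 0.3]
grip_width: 0.0436
grasp_force: 0.0
```

```bash
python3 - <<'E'
from h import *
c=cams()
a=c["top"]["img"][100:250,205:365,::-1];b=c["side"]["img"][165:315,190:350,::-1]
cv2.imwrite("pics/g6.png",cv2.resize(np.hstack([a,b]),None,fx=2.5,fy=2.5,interpolation=cv2.INTER_CUBIC))
E
```

```text
(no output)
```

View pics/g6.png

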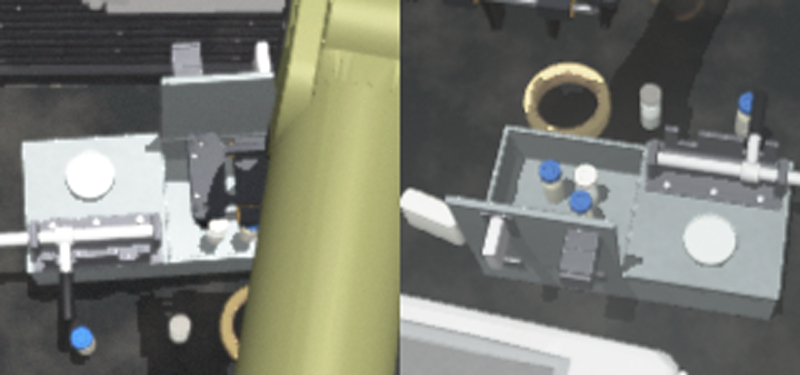

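The lid stands open on its own, with its top edge in the side view running from (450,198) to (617,225). The arm is clear and everything is in place. I'll check the lid angle, then hand in.

```bash
python3 - <<'E'
from h import *
c=env.read_camera("side")
R=np.array([[.9987,-.0508],[.0508,.9987]])
L=[R.T@(ray(c,((u-400)/2.5+190,v/2.5+165),.238)[:2]-[.5885,-.0011]) for u,v in((450,198),(617,225))]
x=np.mean([l[0] for l in L])-.075; print(L,"top edge behind hinge",x, 1.57+x/.15)
if x>0: print(env.sign_off())
E
```

```text
[array([ 0.08200647, -0.15364025]), array([0.08297564, 0.00022196])] top edge behind hinge 0.007491055092816237 1.6199403672854416
the job is handed in; nothing more can be done
None
```

The job is handed in: the bolt is drawn with its handle in the second notch, the lid stands open on its own at about 1.6–1.7 rad, nothing around or on the chest was visibly disturbed, and the arm is clear; the verdict was not shown to me.

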